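Set the moisture meter's wood selector by clicks and take a reading

ROBOT

A 6-joint arm with a two-finger parallel gripper is mounted at the origin on the work surface. World frame = base frame: x ahead of the robot, y to its left, z up, the work surface at z = 0. Lengths are in mm, angles in rad, forces in N, time in s.
With the tool pointing down it reaches from about 350 to 975 mm from the base axis. Payload 17.4 kg.
Tool frame: the origin (TCP) lies between the finger pads; the fingertips stand 22 mm ahead of it and the grasp point (between the pads) lies 3 mm ahead of it; z points along the fingers, x is the direction in which the jaws open and shut, and the axes are right-handed (so a half turn about z gives the same grasp; the last joint's range is limited). The gripper opens to 85 mm and grips with 20 to 120 N. Pads are 22 mm wide; open, the fingers measure 114 mm over their backs; the gripper's body (76 mm by 85 mm) begins 54 mm behind the grasp point. The pads swing forward as they close: fully open they stand 13 mm farther back than shut.
Start: joints at [-1.27, 0.116, 1.442, -0, 1.584, -0.038], TCP at [224.331, -636.638, 253.303] pointing down, gripper open.
Joint ranges: [-2.83, 2.83], [-0.83, 2.19], [0.07, 2.5], [-1.14, 4.28], [0.01, 3], [-2.97, 2.97]. Speed limits (rad/s): [1.89, 1.89, 2.22, 3.14, 3.14, 3.14].

INTERFACE

Orientations are given as a 3x3 rotation matrix whose columns are the frame's x, y, z axes.
In Python, from station import robot gives the robot as it stands. Calls block until the motion is done:
- robot.movep(position, orientation): joint-space move of the TCP to a pose.
- robot.movel(position, frame=None, velocity=150, threshold=None): straight line of the TCP; frame=None keeps the orientation; velocity is the mean speed in mm/s. With threshold (N) it stops when the force on the tool has changed by that much, and returns True; else False.
- robot.move_j(angles): joint-space move.
- robot.grip(opening): finger opening in mm; the grip force is fixed at half the most; returns when the fingers have stopped.
- robot.dwell(seconds).
- robot.solve_ik(position, orientation): joint angles nearest the present ones, or None.
- robot.read_state(): the state.
- robot.grab_frame(name): name is "scene" or "side" or "wrist"; returns the picture (480x640x3 uint8, red, green, blue); there is no depth.
- robot.get_calibration(name): a dict with "fx", "fy", "cx", "cy" (pixels), "R" (3x3) and "t" (3): a world point X has camera coordinates R X + t. Camera axes: x right, y down, z forward; pixel columns grow to the right and rows downward; lengths in mm; the calibration is good to about 2 mm. A picture is of the moment at which its call begins: read the wrist's pose just before it. get_calibration takes no time and is no camera call; for the wrist camera it gives the pose at the moment of the call.
A pose or a line that the arm cannot do raises robot.PlanningError and nothing moves.
- robot.close_job(): hands the job in, once; it reports no verdict.
The state is a dict: "t": time; "qpos": joint angles; "joint_velocities": joint speeds; "tau": joint torques, N m; "tool_pos": TCP position; "ee_rot": TCP orientation; "contact_force": force on the tool from outside, world axes, zero at the start; "moment": the same for the moment, N m; "width": finger opening in mm.
Only numpy, scipy, OpenCV 4.12 (cv2) and the standard library are available. Lean on these libraries where they do the work, as an engineer would, in place of code of your own. Each camera call takes 0.05 s, during which the arm holds its last target.

TASK

On the bench moisture meter, push the pointer selector round clockwise with a fingertip, counting clicks, to its sixth position (the anticlockwise end of the dial is the first) and do not run past it. Then press the round read key fully down and let it come up again. Work by touch only: do not pinch the selector, do not press the key before the selector is set, and leave the wood sample and everything else on the desk where it is.

Things in the scene. Friction and masses are not known exactly. Their poses are not given: they have to be found in the camera images.
- meter: Bench wood-moisture meter fixed to the desk: grey case 200 (x) x 300 (y) x 70 (z) mm. Origin under its centre, on the desk; z up; its -x side (dark display) faces the robot. On its flat top (z = 70 mm): the selector on a white dial of radius 64 mm, the round read key, and a steel plate 88 x 106 x 2 mm centred at (50, -80) mm that carries the wood sample.
- selector_axis (a point): Point fixed to the meter on the selector's vertical turning axis, at the meter's top: (-20, 75, 70) mm in the meter's frame, with the meter's axes. Round the axis a black skirt of radius 34 mm stands 13 mm high; across it runs the upright bar that one pushes.
- selector (a joint): Angle, rad, clockwise from above. 8 click positions 0.5236 apart, each at a black tick: first 0 (anticlockwise stop), sixth 2.618, eighth 3.665 (stop). The pointing end's direction is (105 degrees - value) anticlockwise of the meter's +x. Leaving a click takes about 0.1 N m; past half way it jumps into the next by itself and stays. Starts in one of the first four positions.
- pointer_end (a point): Tip of the bar's longer, pointing end (white line on top): 46 mm from the axis, 42 mm above the meter's top; the blunt tail ends 32 mm from the axis. x points outward along the bar, z up; turns with the selector.
- bar_side (a point): Middle of the outer face of the bar's pointing half on its anticlockwise side (pushing here turns it clockwise): 30 mm from the axis, 7 mm from the bar's middle plane, 27 mm above the meter's top. The bar, 14 mm thick, spans 31 mm behind to 45 mm ahead of the axis, its sides 13 to 40 mm above the top (6 mm ridge to 42 mm). x outward along the bar, z up; turns with it.
- read_key (a joint): How far the round read key is pressed in: 0 up, 0.006 m fully down; springs back when let go; about 4 N holds it fully down.
- read_key_top (a point): Centre of the top of the round read key (radius 14 mm), in a round black housing, at (-55, -80) mm in the meter's frame; press straight down.
- sample: plain wood test piece 55 x 75 x 28 mm lying on the meter's steel plate (plate top 72 mm above the desk), about at (55, -80) mm in the meter's frame. Origin under its centre.
- billet: split stick of firewood, 160 x 50 x 45 mm, lying on the desk. Origin under its centre, x along it.
- pin_tester: handheld pin tester 120 x 55 x 26 mm lying on the desk. Origin under its centre, x towards its two pins.
- tape: tape measure, 68 mm wide, 30 mm high, lying flat. Origin under the centre of its round part.
- mug: white mug, rim radius 40 mm, 95 mm high. Origin under its centre.
- driver: screwdriver lying on the desk. x runs along it, towards the blade.
- jar: closed jar, radius 30 mm, 80 mm high. Origin under its centre.

How it is judged:
By the outcome, as a careful person would: the job done as asked, in the order asked, and still so for the second after the job is handed in, with the robot touching nothing.
It also fails if it takes over 56 s, if anything falls off the work surface, if the arm or the gripper's body presses on something with over 40 N, if the wrist force passes 120 N, or if a joint passes its speed limit or range.

## Working session

There is one attempt and no reset: what is moved stays moved. The work goes in short steps, each a Python script; the robot and the scene stay as the last script left them, time stands still between calls to the robot, and variables do not carry over. Pictures are saved under pics/ and viewed, and the job is handed in when it is done.

```bash
ls; mkdir -p pics; python3 - <<'E'
from station import robot
import cv2
for n in ["scene","side","wrist"]:
    c=robot.get_calibration(n); print(n,c)
    cv2.imwrite(f"pics/a_{n}.png",robot.grab_frame(n)[:,:,::-1])
s=robot.read_state(); print(s["t"],s["tool_pos"],s["ee_rot"],s["width"])
E
```

```text
pics
scene {'fx': 592.3006275511849, 'fy': 592.3006275511849, 'cx': 313.1170563431061, 'cy': 238.65127519096808, 'R': array([[ 0.50427726,  0.86327941,  0.02128607],
       [ 0.58013247, -0.32041477, -0.74885292],
       [-0.63964894,  0.38997824, -0.6623943 ]]), 't': array([-321.28265698, -233.55113942, 1651.69576391])}
side {'fx': 474.55557725881926, 'fy': 474.55557725881926, 'cx': 316.7669990544257, 'cy': 236.67323694982986, 'R': array([[-0.80306504, -0.59587634, -0.0042339 ],
       [-0.38888533,  0.52945947, -0.75395018],
       [ 0.45150275, -0.60382453, -0.65691796]]), 't': array([482.48673538, 254.57444003, 824.22933811])}
wrist {'fx': 380.12624376192144, 'fy': 380.12624376192144, 'cx': 317.62473247986094, 'cy': 235.75319433718386, 'R': array([[ 3.32345534e-01, -9.43157582e-01, -4.70031398e-04],
       [-9.07007716e-01, -3.19743784e-01,  2.74045463e-01],
       [-2.58618346e-01, -9.06514638e-02, -9.61716623e-01]]), 't': array([-675.01514464,  -36.14409736,  378.25949595])}
0.15 [ 224.32893864 -636.50300651  252.71350087] [[ 3.32386918e-01 -9.43143082e-01 -2.53928245e-04]
 [-9.43142678e-01 -3.32387011e-01  8.73418322e-04]
 [-9.08160898e-04 -5.08222592e-05 -9.99999586e-01]] 85.59058591020143
```

View pics/a_scene.png

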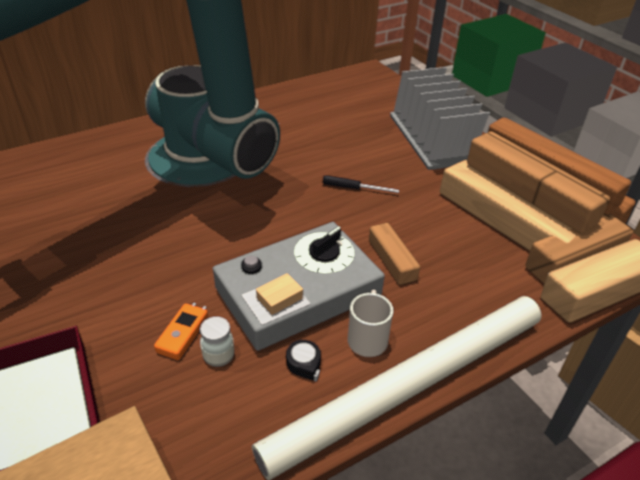

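View pics/a_side.png

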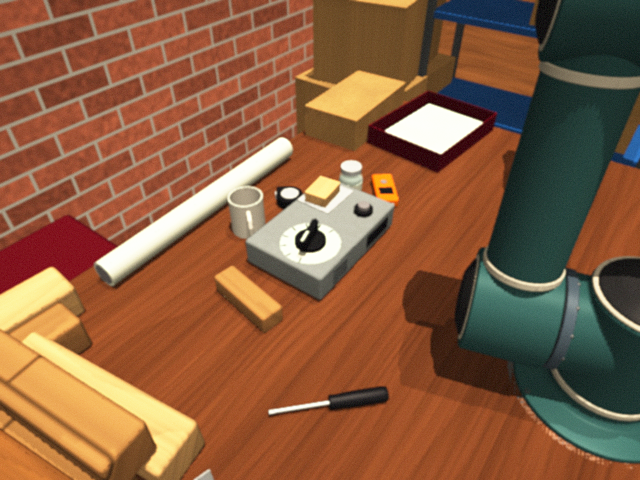

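The scene view shows the meter: its top corners are at about (215,268), (335,226), (383,275) and (258,325). The dial is near (325,251), the key near (252,264). The side view shows the dial at (310,242) and the key at (363,209).

```bash
cat > h.py <<'E'
import numpy as np, cv2
from station import robot
def ray(c,uv,z):
    d=np.array([(uv[0]-c["cx"])/c["fx"],(uv[1]-c["cy"])/c["fy"],1.])
    R=np.array(c["R"]);o=-R.T@np.array(c["t"]);w=R.T@d
    return o+w*(z-o[2])/w[2]
def proj(c,X):
    p=np.array(c["R"])@np.array(X)+np.array(c["t"])
    return c["fx"]*p[0]/p[2]+c["cx"],c["fy"]*p[1]/p[2]+c["cy"]
E
python3 - <<'E'
from h import *
c=robot.get_calibration("scene")
for uv in [(215,268),(335,226),(383,275),(258,325),(325,251),(252,264)]: print(uv,ray(c,uv,70).round(0))
c=robot.get_calibration("side")
for uv in [(248,242),(320,280),(394,206),(310,242),(363,209)]: print(uv,ray(c,uv,70).round(0))
c=robot.get_calibration("wrist")
s=robot.read_state();R=s["ee_rot"]
o=-np.array(c["R"]).T@c["t"]; print("cam in tool",R.T@(o-s["tool_pos"]), R.T@np.array(c["R"]).T)
E
```

```text
(215, 268) [ 508. -160.   70.]
(335, 226) [514. 127.  70.]
(383, 275) [694. 131.  70.]
(258, 325) [ 688. -151.   70.]
(325, 251) [574.  65.  70.]
(252, 264) [535. -89.  70.]
(248, 242) [678. 138.  70.]
(320, 280) [491. 137.  70.]
(394, 206) [ 492. -153.   70.]
(310, 242) [573.  61.  70.]
(363, 209) [ 544. -101.   70.]
cam in tool [   0.21341372  -68.86719493 -120.75091038] [[ 9.99999821e-01 -2.05664205e-04  5.61918006e-04]
 [ 4.37657512e-05  9.61701175e-01  2.74100069e-01]
 [-5.96769780e-04 -2.74099995e-01  9.61701012e-01]]
```

```bash
python3 - <<'E'
from h import *
R=np.array([[1,0,0],[0,-1,0],[0,0,-1.]])
robot.movep([592,15,280],R)
print(robot.read_state()["t"])
robot.grip(0)
s=robot.read_state();print(s["t"],s["qpos"],s["tool_pos"],s["width"],s["contact_force"])
c=robot.get_calibration("wrist");im=robot.grab_frame("wrist")
np.save("c1.npy",c,allow_pickle=True)
cv2.imwrite("pics/b_wrist.png",im[:,:,::-1])
E
```

```text
2.7917
3.5583 [-1.77122801e-02 -6.98746374e-02  1.58778458e+00 -2.27149430e-05
  1.62371288e+00 -1.77334303e-02] [591.9910809  15.0113188 279.982163 ] 0.08596564266974706 [ 0.26760018 -0.27812364  1.07547897]
```

View pics/b_wrist.png

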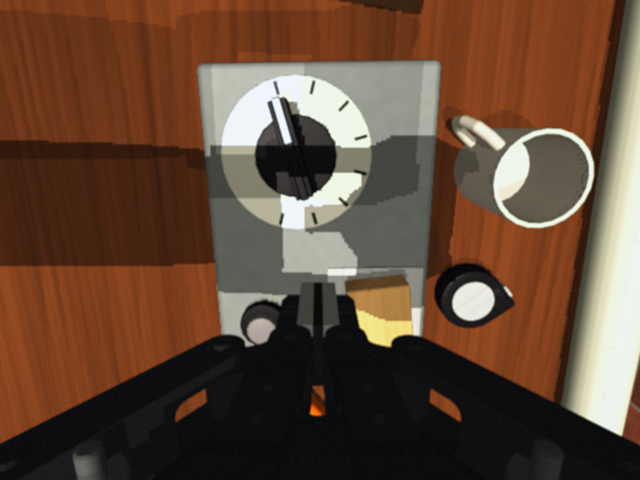

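The pointer (tip near (278,100)) is at the first of eight ticks, around (275,88). So the selector stands at position 1 and needs five clicks. Next I fit the dial, tick and key positions.

```bash
python3 - <<'E'
from h import *
c=np.load("c1.npy",allow_pickle=True).item()
ticks=[(275,88),(312,88),(343,105),(362,138),(360,172),(343,203),(314,218),(282,220)]
im=cv2.imread("pics/b_wrist.png")
P=np.array([ray(c,t,70)[:2] for t in ticks])
A=np.c_[2*P,np.ones(8)];s=np.linalg.lstsq(A,(P**2).sum(1),rcond=None)[0]
print("tick circ",s[:2],np.sqrt(s[2]+s[0]**2+s[1]**2))
print(np.degrees(np.arctan2(P[:,1]-s[1],P[:,0]-s[0])).round(1), 105-30*np.arange(8))
for uv in [(200,66),(440,63),(428,265),(213,265)]: print("edge",ray(c,uv,70).round(1))
for z in (70,80,85): print("key",z,ray(c,(262,330),z).round(1))
crop=cv2.resize(im[60:240,200:380],(600,600),interpolation=cv2.INTER_CUBIC)
k=cv2.resize(im[270:350,200:330],(780,480),interpolation=cv2.INTER_CUBIC)
cv2.imwrite("pics/b_crop.png",crop);cv2.imwrite("pics/b_key.png",k)
E
```

```text
tick circ [573.312416    60.20980233] 56.91511622353703
[ 106.8   76.    46.7   15.3  -13.6  -44.9  -74.5 -103.7] [ 105   75   45   15  -15  -45  -75 -105]
edge [497.1 131.4  70. ]
edge [689.5 133.6  70. ]
edge [693.6 -38.4  70. ]
edge [494.7 -38.4  70. ]
key 70 [ 537.4 -105.7   70. ]
key 80 [ 539. -100.   80.]
key 85 [539.8 -97.1  85. ]
```

View pics/b_crop.png

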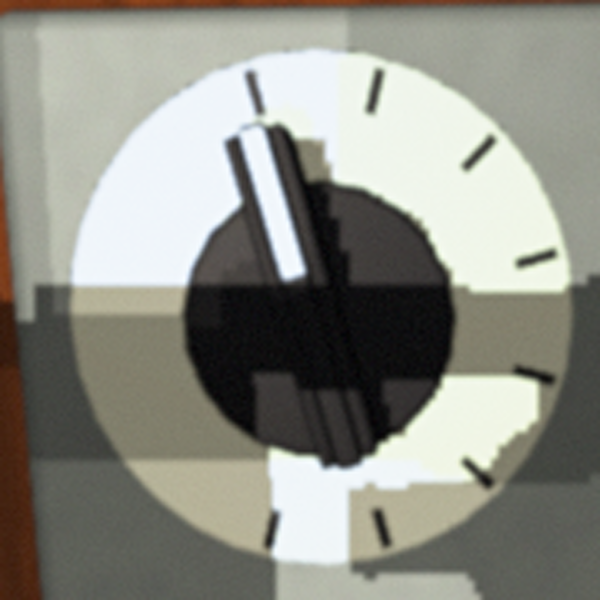

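View pics/b_key.png

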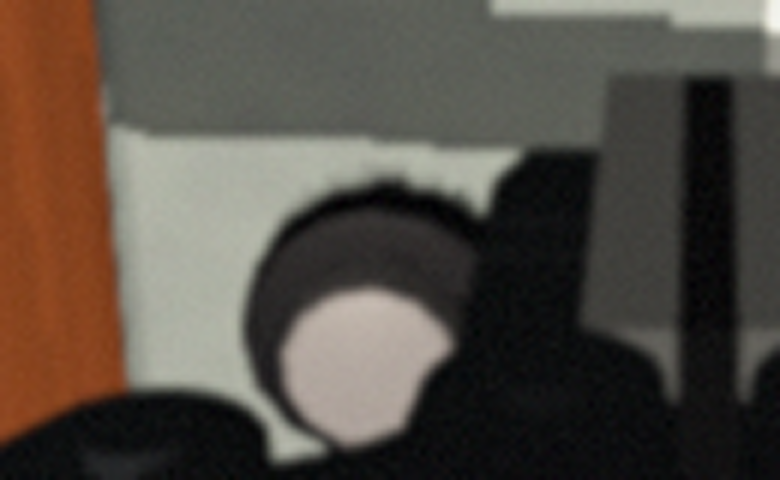

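```bash
cat >> h.py <<'E'
AX=np.array([573.4,60.4]); YAW=np.radians(0.8)
def pose(val_deg,gap,r=32,half=11,ztip=90):
    """tool pose: bar at value val_deg (clockwise deg), finger face gap mm off the bar's ccw face"""
    phi=np.radians(105-val_deg)+YAW
    u=np.array([np.cos(phi),np.sin(phi)]);n=np.array([-u[1],u[0]])
    p=AX+r*u+(7+half+gap)*n
    R=np.array([[u[0],-n[0],0],[u[1],-n[1],0],[0,0,-1.]])
    return [p[0],p[1],ztip+22],R,u,n
E
python3 - <<'E'
from h import *
from scipy.optimize import least_squares
c=np.load("c1.npy",allow_pickle=True).item()
k=np.array([(255,91),(375,91),(480,152),(537,258),(535,374),(479,472),(381,528),(272,528)])/3.3333+[200,60]
def f(x):
    a=np.radians(105-30*np.arange(8))+x[2]
    X=np.c_[x[0]+x[3]*np.cos(a),x[1]+x[3]*np.sin(a),np.full(8,71)]
    return (np.array([proj(c,q) for q in X])-k).ravel()
r=least_squares(f,[573,60,0,57]);print(r.x,np.degrees(r.x[2]),np.abs(r.fun).max())
E
```

```text
[5.73524889e+02 6.07056680e+01 1.22143138e-02 5.66057232e+01] 0.6998286276247472 0.4719011107049482
```

```bash
sed -i 's/^AX=.*/AX=np.array([573.5,60.7]); YAW=np.radians(0.7)/' h.py; python3 - <<'E'
from h import *
p,R,u,n=pose(0,14,ztip=150)
robot.movep(p,R)
p,R,u,n=pose(0,14); hit=robot.movel(p,velocity=80,threshold=5)
s=robot.read_state();print(s["t"],hit,s["tool_pos"],s["contact_force"])
f0=np.array(s["contact_force"])
p,R,u,n=pose(0,-4); hit=robot.movel(p,velocity=20,threshold=1.5)
s=robot.read_state();d=np.array(s["tool_pos"])[:2]-AX
print(s["t"],hit,"normal off",d@n,"radial",d@u,np.array(s["contact_force"])-f0, s["moment"])
cv2.imwrite("pics/c_wrist.png",robot.grab_frame("wrist")[:,:,::-1])
cv2.imwrite("pics/c_side.png",cv2.resize(robot.grab_frame("side")[120:330,180:460,::-1],(800,600)))
E
```

```text
6.025 False [534.27965767  82.88207592 112.48813849] [-0.34377845 -0.12045595  0.96884842]
6.725 True normal off 17.610609302717176 radial 32.0409781022292 [-0.47075758 -1.02825543 -0.4458948 ] [-0.00432255  0.08209872  0.01061464]
```

View pics/c_wrist.png

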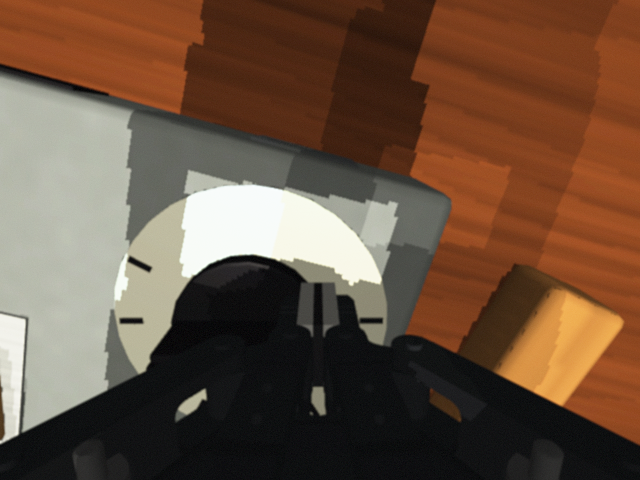

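View pics/c_side.png

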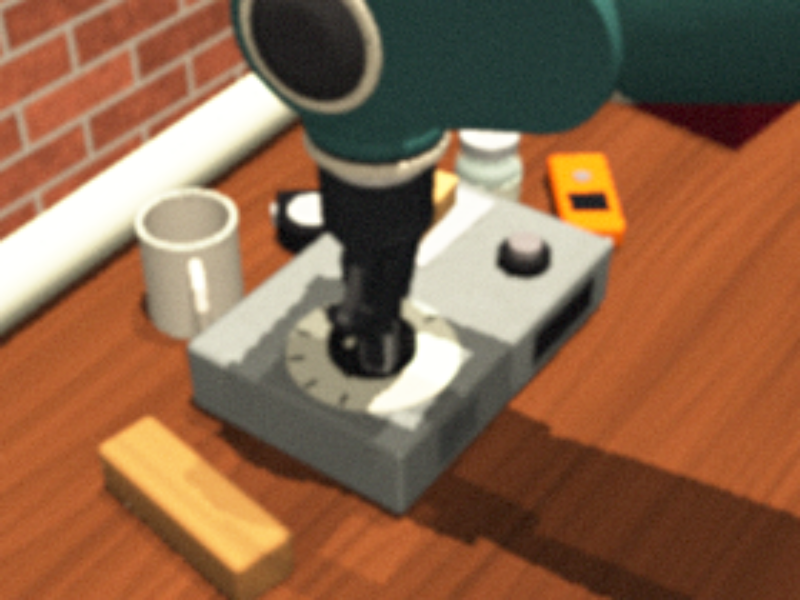

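The stop came 17.6 mm off the bar's midplane, against 18 expected, so the geometry fits. I'll push the first two clicks and log the force.

```bash
cat >> h.py <<'E'
def push(vals,vel=30):
    for v in vals:
        p,R,u,n=pose(v,0); robot.movel(p,R,velocity=vel)
        s=robot.read_state();f=np.array(s["contact_force"])[:2];d=np.array(s["tool_pos"])[:2]-AX
        print(v,round(s["t"],2),"Ft %.1f Fr %.1f Fz %.1f"%(f@n,f@u,s["contact_force"][2]),"off %.1f"%(d@n),"Mz %.2f"%s["moment"][2])
E
python3 - <<'E'
from h import *
push([0,4,8,12,16,20,24,28,32,36,40,44,48,50])
cv2.imwrite("pics/d_scene.png",cv2.resize(robot.grab_frame("scene")[200:320,240:400,::-1],(800,600)))
E
```

```text
0 7.08 Ft 0.0 Fr -0.8 Fz -0.6 off 18.1 Mz 0.03
4 7.33 Ft 2.5 Fr -0.7 Fz 1.1 off 18.1 Mz 0.02
8 7.58 Ft 1.2 Fr -0.2 Fz 1.4 off 18.0 Mz 0.00
12 7.83 Ft 1.3 Fr 0.8 Fz -0.4 off 18.0 Mz -0.00
16 8.07 Ft 0.3 Fr 0.5 Fz -0.2 off 18.0 Mz -0.02
20 8.32 Ft 0.3 Fr -1.0 Fz -0.1 off 18.0 Mz 0.02
24 8.57 Ft 0.3 Fr -0.2 Fz 0.0 off 18.0 Mz 0.07
28 8.82 Ft 0.2 Fr -0.8 Fz 0.1 off 18.1 Mz -0.00
32 9.07 Ft 1.6 Fr -0.0 Fz 1.2 off 18.3 Mz 0.04
36 9.32 Ft 2.0 Fr 0.1 Fz -0.4 off 18.1 Mz -0.03
40 9.57 Ft 1.8 Fr -0.1 Fz -0.5 off 18.0 Mz -0.06
44 9.82 Ft -0.5 Fr -1.0 Fz 0.3 off 17.9 Mz -0.05
48 10.07 Ft 0.4 Fr -0.3 Fz 1.1 off 18.0 Mz 0.01
50 10.32 Ft 0.3 Fr 0.3 Fz 0.6 off 18.0 Mz 0.00
```

View pics/d_scene.png

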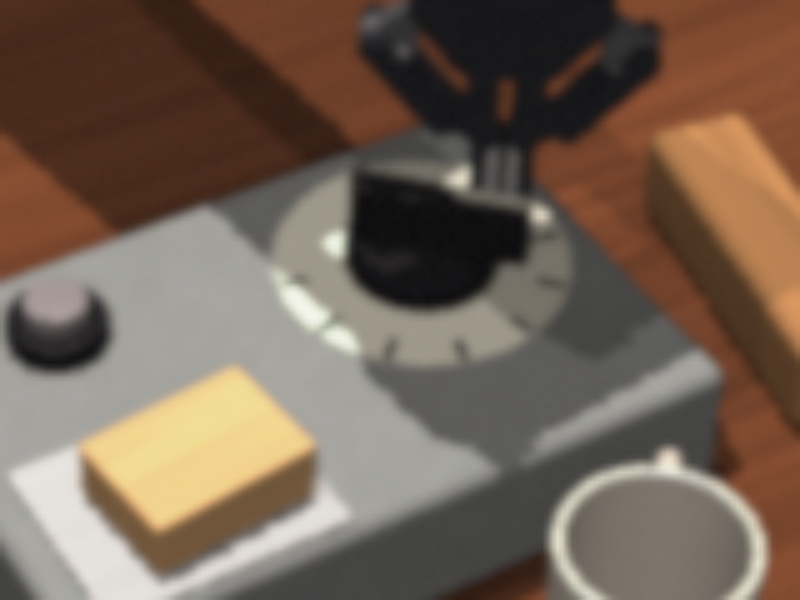

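I felt two clicks, with the force dropping near 14° and 42°. In the picture the bar has gone ahead of the finger to position 3. I'll carry on with the next three clicks.

```bash
python3 - <<'E'
from h import *
push(list(range(54,140,4))+[140])
p,R,u,n=pose(140,14); robot.movel(p,velocity=80)
p,R,u,n=pose(140,14,ztip=150); robot.movel(p,velocity=120)
R=np.array([[1,0,0],[0,-1,0],[0,0,-1.]])
robot.movep([592,15,280],R)
cv2.imwrite("pics/e_wrist.png",robot.grab_frame("wrist")[:,:,::-1])
s=robot.read_state();print(s["t"],s["contact_force"])
E
```

```text
54 10.62 Ft -1.4 Fr -0.2 Fz 0.8 off 18.0 Mz -0.03
58 10.88 Ft 0.5 Fr 0.5 Fz 0.4 off 18.0 Mz -0.00
62 11.12 Ft 2.9 Fr -0.6 Fz 1.5 off 18.3 Mz -0.01
66 11.38 Ft 2.5 Fr -0.1 Fz 0.1 off 18.1 Mz -0.01
70 11.62 Ft 0.4 Fr 0.6 Fz -0.0 off 17.9 Mz -0.00
74 11.88 Ft -0.2 Fr -0.3 Fz -0.7 off 17.9 Mz 0.10
78 12.12 Ft -0.3 Fr -0.3 Fz 0.3 off 18.0 Mz 0.01
82 12.38 Ft -0.3 Fr -0.1 Fz 0.1 off 18.0 Mz 0.02
86 12.62 Ft 0.2 Fr 0.1 Fz -0.3 off 18.0 Mz 0.02
90 12.88 Ft 2.6 Fr -1.1 Fz 0.7 off 18.3 Mz -0.02
94 13.12 Ft 2.8 Fr -1.1 Fz -1.0 off 18.1 Mz -0.07
98 13.38 Ft 1.0 Fr 0.1 Fz -0.4 off 17.9 Mz -0.03
102 13.62 Ft -0.4 Fr 1.1 Fz -0.4 off 17.9 Mz 0.03
106 13.88 Ft 0.1 Fr 0.2 Fz 0.2 off 18.0 Mz -0.01
110 14.12 Ft -0.4 Fr 0.0 Fz -0.4 off 18.0 Mz 0.01
114 14.38 Ft 0.4 Fr -0.6 Fz -0.0 off 18.0 Mz -0.00
118 14.62 Ft 0.9 Fr 0.3 Fz -0.7 off 18.0 Mz 0.03
122 14.88 Ft 2.6 Fr -1.7 Fz 0.6 off 18.3 Mz -0.01
126 15.12 Ft 2.6 Fr -1.7 Fz -0.1 off 18.1 Mz -0.05
130 15.38 Ft 0.3 Fr 0.9 Fz -0.8 off 17.9 Mz -0.05
134 15.62 Ft 0.3 Fr -0.7 Fz -0.2 off 17.9 Mz 0.01
138 15.88 Ft 0.0 Fr -0.1 Fz -0.3 off 18.0 Mz -0.02
140 16.12 Ft 0.8 Fr -0.9 Fz -0.9 off 18.1 Mz 0.01
17.85 [-0.55306096  0.50578679 -0.86085988]
```

View pics/e_wrist.png

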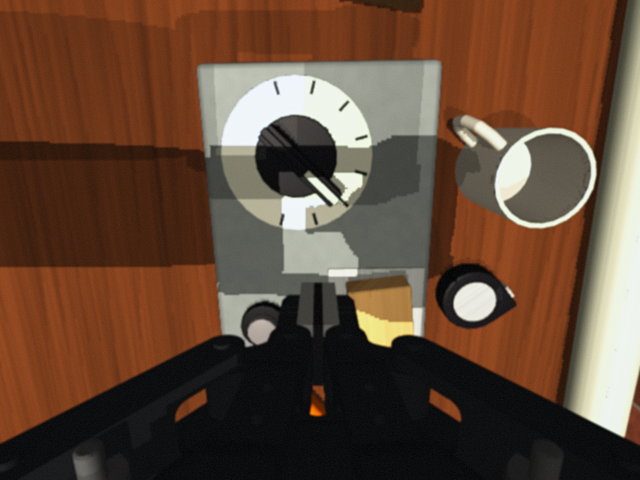

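The pointer now lies on the sixth tick, around (343,203). Three more force peaks make five clicks in all. Next is the read key.

```bash
python3 - <<'E'
from h import *
R=np.array([[0,-1,0],[-1,0,0],[0,0,-1.]])
x,y=540.3,-95
robot.movep([x,y,150],R)
s=robot.read_state();f0=s["contact_force"][2];print(s["t"],s["tool_pos"],f0)
print(robot.movel([x,y,126],velocity=60,threshold=6))
hit=False;z=126
while z>92 and not hit:
    z-=1; hit=robot.movel([x,y,z],velocity=12,threshold=10)
    s=robot.read_state(); df=s["contact_force"][2]-f0
    print(z,round(s["t"],2),"tip %.2f"%(s["tool_pos"][2]-22),"dFz %.1f"%df,hit)
    if df>9: break
cv2.imwrite("pics/f_side.png",cv2.resize(robot.grab_frame("side")[120:300,240:480,::-1],(800,600)))
E
```

```text
19.0917 [540.50571732 -94.68001254 149.98833022] -0.39074440209600125
False
125 19.89 tip 103.22 dFz 0.5 False
124 20.14 tip 101.97 dFz -0.1 False
123 20.39 tip 100.92 dFz 0.9 False
122 20.64 tip 99.92 dFz -0.2 False
121 20.89 tip 98.92 dFz -0.6 False
120 21.14 tip 97.92 dFz 0.6 False
119 21.39 tip 96.95 dFz 0.2 False
118 21.64 tip 95.92 dFz 1.2 False
117 21.89 tip 94.93 dFz -0.5 False
116 22.14 tip 93.92 dFz 0.5 False
115 22.39 tip 92.91 dFz 1.2 False
114 22.64 tip 92.05 dFz 1.5 False
113 22.89 tip 91.04 dFz 1.3 False
112 23.14 tip 90.06 dFz 2.3 False
111 23.39 tip 89.03 dFz 2.0 False
110 23.64 tip 88.01 dFz 3.5 False
109 23.89 tip 87.03 dFz 3.7 False
108 24.14 tip 86.02 dFz 3.5 False
107 24.39 tip 85.85 dFz 13.7 False
```

View pics/f_side.png

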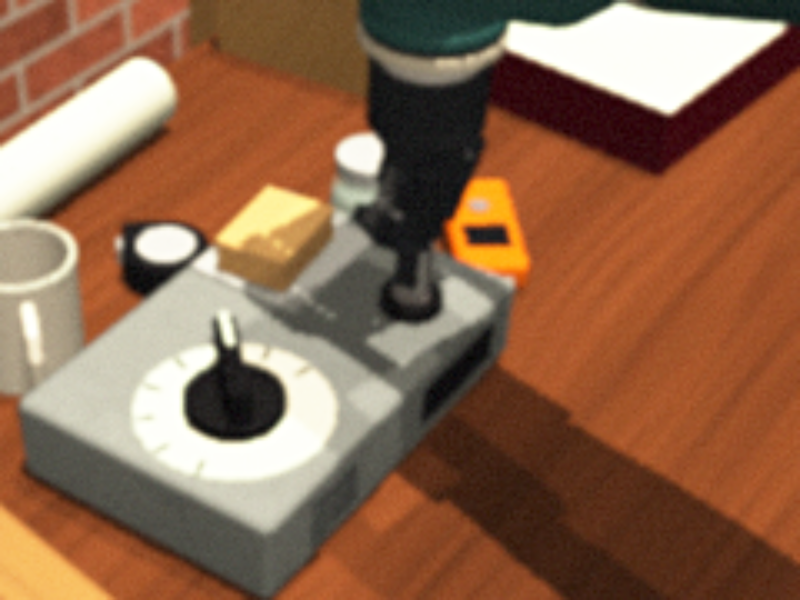

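The force rose as a spring over about 6 mm (tip z about 92 to 86), reached about 3.6 N, then hit a hard stop at 13.7 N. The key is fully down and the finger is centred on it. Now I release and check.

```bash
python3 - <<'E'
from h import *
x,y=540.3,-95
robot.movel([x,y,126],velocity=40)
robot.movel([x,y,200],velocity=120)
robot.movep([592,15,280],np.array([[1,0,0],[0,-1,0],[0,0,-1.]]))
robot.dwell(0.3)
s=robot.read_state();print(s["t"],s["contact_force"])
a=robot.grab_frame("wrist");b=robot.grab_frame("side")
cv2.imwrite("pics/g_wrist.png",a[:,:,::-1])
cv2.imwrite("pics/g_side.png",cv2.resize(b[120:300,240:480,::-1],(800,600)))
o=cv2.imread("pics/e_wrist.png");print("diff e->g",(cv2.absdiff(o,a[:,:,::-1].copy()).max(2)>60).sum())
o=cv2.imread("pics/a_side.png");d=cv2.absdiff(o,b[:,:,::-1].copy());
cv2.imwrite("pics/g_sidefull.png",b[:,:,::-1])
E
```

```text
27.375 [0.11938443 0.15554471 0.53090669]
diff e->g 1606
```

View pics/g_wrist.png

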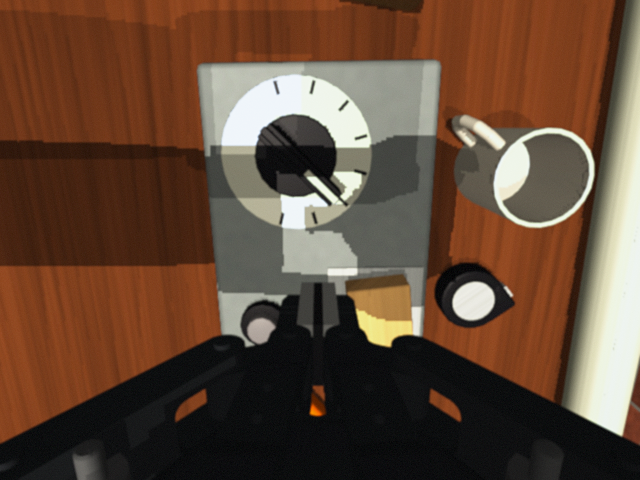

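View pics/g_sidefull.png

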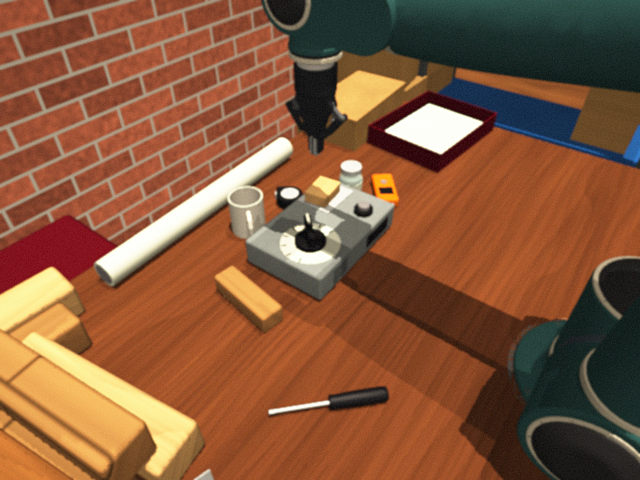

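The wrist view has the pointer on the sixth tick at (343,203) and the key back up at (262,331). The sample, mug, tape measure and the rest are where they were, and the arm is clear.

```bash
python3 - <<'E'
from station import robot
robot.close_job()
E
```

```text
the job is handed in; nothing more can be done
```

The selector is set to its sixth position, and the read key was then pressed fully down and came back up. I handed the job in at about 27 s.

- **Selector:** it started in position 1. I pushed the bar clockwise with the closed fingertips along an arc and felt five separate clicks, at most about 3 N each. The finger stopped at 140°, 10° short of the sixth click. The wrist picture taken afterwards shows the pointer on the sixth tick.
- **Read key:** I pressed it only after the selector was set. The force rose like a spring over about 6 mm to about 3.6 N, then met a hard stop at about 14 N. After release the key sits at the same place in the picture as before.
- **Rest of the desk:** the sample, mug, tape measure and other objects look unmoved in the wrist and side views. At the end the arm was clear, with the tool force near zero.

One check was not clean: comparing the wrist pictures from before and after the key press, about 1,600 pixels differ. I took this for a slight shift along edges, as nothing looked moved, but did not look into it further.

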